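# Lay out the small boxes on the rack drawer

## Task

Set up the pulled-out rack drawer: stand the DI box on the tray midway between the receiver and the power supply, lengthwise front to back and in line with them, and put the line isolator centred on top of the DI box, lying along it. Put the headphone amplifier centred on top of the receiver and lay the belt pack on the tray centred in front of the receiver, clear of it, both right way up with their long sides along the receiver's front. Set everything square, and leave the rack ear, the patch plug and the blue knob where they are.

Things in the scene. Friction and masses are not known exactly. Their poses are not given: they have to be found in the camera images.
- di_box_mid (a point): centre (21 mm above its underside) of the loose DI box: a bare steel box with a flat top and four screws, its steel cover overhanging black recessed ends with round sockets; 92 long (x) x 52 wide (y) x 42 mm high (z), about 0.35 kg. Starts on the table beside the drawer
- isolator_mid (a point): centre (15 mm above its underside) of the loose line isolator: the smallest box, ribbed aluminium with a black plate and one socket at each end; 76 long (x) x 40 wide (y) x 30 mm high (z), flat bottom, about 0.18 kg. Starts on the table beside the drawer
- headphone_amp_mid (a point): centre (16 mm above its underside, knobs not counted) of the loose headphone amplifier: a grey box with two black volume knobs on top and four sockets along one long side; 90 long (x) x 60 wide (y) x 32 mm high (z), the knobs (22 mm across, 44 mm apart along x) standing 12 mm above that, about 0.25 kg. Starts on the table beside the drawer
- belt_pack_mid (a point): centre (17 mm above its underside) of the case of the loose comms belt pack: a black plastic case with rounded edges, a steel strip and two white buttons on top and a steel connector (17 mm across) sticking out 14 mm at its +x end; case 84 long (x) x 56 wide (y) x 34 mm high (z), about 0.22 kg. Starts on the table beside the drawer
- receiver: radio receiver, screwed down on the drawer's tray at the left or the right: the wider, black unit with a display on its front; 120 deep (x) x 150 wide (y) x 44 mm high (z), flat top. Origin at the centre of its underside, which is the tray's floor; its front panel faces its -x (towards the robot), +y is to the left
- supply: power supply, screwed down on the tray at the other side: the narrower aluminium unit with black vent slots across its top; 120 deep (x) x 100 wide (y) x 44 mm high (z). Origin at the centre of its underside on the tray's floor, axes parallel to the receiver's and in line with it; the clear gap between the two is 129 to 141 mm
- drawer: slide-out rack drawer, pulled right out and fixed: a dark steel tray 310 deep (x) x 432 mm wide (y), floor 20 mm above the table, with an upright lip round it 20 mm above that floor. Origin on the table under the tray's centre; +x points back into the housing, whose front stands 158 mm behind the origin and is 103 mm high. The units' centres lie 60 mm behind the tray's centre, so the free strip in front of them is about 150 mm deep
- rack_ear: silver rack ear (bystander, leave alone): loose L-shaped bracket 89 x 33 x 26 mm lying on the table; origin under its flat leaf
- patch_plug: brass patch plug (bystander, leave alone): loose, 68 mm long, 14 mm thick, lying on the tray in front of the power supply; origin on its underside near the middle, x along it
- blue_knob: blue anodised knob (bystander, leave alone): loose, 30 mm across, 20 mm high, standing on the table; origin at the centre of its underside
There are look-alikes about, which are no part of the job. Leave any pink look-alike of the part that bears di_box_mid alone.

How it is judged:
By the outcome, as a careful person would: the job done as asked, in the order asked, and still so for the second after the job is handed in, with the robot touching nothing.
It also fails if it takes over 120 s, if anything falls off the work surface, if the arm or the gripper's body presses on something with over 40 N, if the wrist force passes 120 N, or if a joint passes its speed limit or range.

## Robot

A 7-joint arm with a two-finger parallel gripper is mounted at the origin on the work surface. World frame = base frame: x ahead of the robot, y to its left, z up, the work surface at z = 0. Lengths are in m, angles in rad, forces in N, time in s.
With the tool pointing down it reaches from about 0.425 to 0.925 m from the base axis. Payload 6.8 kg.
Tool frame: the origin (TCP) lies at the very end of the fingers, on their centre line; the grasp point (between the pads) lies 19 mm behind it; z points along the fingers, y is the line along which they close (so a half turn about z gives the same grasp; the last joint's range is limited). The gripper opens to 85 mm and grips with 20 to 120 N. Pads are 22 mm wide; open, the fingers measure 114 mm over their backs; the gripper's body (76 mm by 85 mm) begins 54 mm behind the grasp point. The pads swing forward as they close: fully open they stand 13 mm farther back than shut.
Start: joints at [1.06, 0.477, 0.022, 1.555, -0.011, 1.109, -0.083], TCP at [0.265, -0.621, 0.231] pointing down, gripper open.
Joint ranges: [-2.96, 2.96], [-0.34, 2.1], [-1.41, 1.46], [0.24, 2.44], [-1.37, 4.51], [0.17, 1.92], [-2.96, 2.96]. Speed limits (rad/s): [2.39, 2.39, 3.14, 3.14, 3.14, 3.14, 3.14].

## Interface

Orientations are given as a rotation vector (axis times angle).
In Python, from bench import monitor, optics, r gives the robot as it stands.
- The arm moves only by the shell command python3 -m crank 'ROWS' [OPENING] [FORCE]. ROWS is JSON, a list of rows, each a list of 2 entries, a list of its own where there are three numbers: the shift along the tool's x, y, z in cm, then the turn, a rotation vector about the tool's x, y, z in rad. A call has 1 to 5 rows; each row shifts and turns the commanded pose from where the row before left it, along the tool's axes as they then stand; what a row does not reach is not made up. A row lasts 1/10 s, in which the tool goes at most 50 mm and 8.59 degrees, less where a joint would pass 70% of its speed; a pose out of reach is approached as far as the arm can. A call is refused whole if a number of a shift passes 5 or a number of a turn 0.15, either way. A call with a gripper value outside its range is refused whole. OPENING is the finger opening in cm, from 0 to 8.54, set as the call begins (- or left out, the last holds). The fingers move at their own pace and stop on an object; FORCE is the grip in N (left out, the last holds). Time passes only in rows, so rows that do not move let the fingers close. It gives the time, the measured TCP pose, the force, the opening and the grip force at its end, in the units of the state.
- monitor.get_obs(): the state, without advancing time (a new reading comes with each control period).
- optics.grab_frame(name): name is "scene" or "top" or "wrist"; returns (picture, depth): 480x640x3 uint8, red, green, blue; 480x640 float32, m along the optical axis (not along the pixel's ray), 0 where there is no reading.
- optics.camera_model(name): a dict with "vertical_fov" (degrees; the focal length in pixels is half the picture's height over the tangent of half this angle, whatever the lens; pixels are square), "cx", "cy" (the principal point, pixels), "R" (3x3) and "t" (3): a world point X has camera coordinates R X + t; the wrist camera has in their place "hand_eye" (4x4, takes a point from camera to tool coordinates, whose origin is the TCP and whose axes are the flange's). Camera axes: x right, y down, z forward; pixel columns grow to the right and rows downward; lengths in m; the calibration is good to about 2 mm. A picture is of the moment at which its call begins: read the wrist's pose just before it. camera_model takes no time and is no camera call.
- r.hand_in(): hands the job in; it is judged then, once.
The state is a dict: "clock": time; "joints": joint angles; "qvel": joint speeds; "tau": joint torques, N m; "tcp_pos": TCP position; "orientation": TCP orientation; "contact_force": force on the tool from outside, world axes, zero at the start; "moment": the same for the moment, N m; "grip_width": finger opening in m; "gripper_force": force on a finger pad.
Only numpy, scipy, OpenCV 4.12 (cv2) and the standard library are available. Lean on these libraries where they do the work, as an engineer would, in place of code of your own. Each camera call takes 0.05 s, during which the arm holds its last target. There are 200 camera calls.

## Working session

There is one attempt and no reset: what is moved stays moved. The work goes in short steps, Python scripts to look and compute and a shell command to move; the robot and the scene stay as the last step left them, time stands still between calls to the robot, and variables do not carry over. Pictures are saved under pics/ and viewed, at most 14 in all, crops included, and the job is handed in when it is done.

```bash
ls; mkdir -p pics; python3 - <<'E'
from bench import monitor, optics, r
import cv2,numpy as np
print(monitor.get_obs())
for n in ["scene","top"]:
    p,d=optics.grab_frame(n); cv2.imwrite(f"pics/{n}0.png",p[:,:,::-1]); np.savez(f"pics/{n}0.npz",p=p,d=d)
for n in ["scene","top","wrist"]: print(n,optics.camera_model(n))
E
```

```text
pics
{'clock': 0.0, 'joints': array([ 1.05990219,  0.47781452,  0.02231772,  1.5564785 , -0.01147456,
        1.10930544, -0.08308521]), 'qvel': array([ 4.80456595e-04, -6.37686115e-04, -6.38332495e-04,  8.21502128e-05,
        1.26057756e-03,  2.72561257e-04, -7.08780119e-04]), 'tau': array([-4.57312080e-04, -5.96453404e+01,  1.60743456e+00, -2.81194013e+01,
        1.23661361e-02,  9.30046634e-03,  2.16971239e-05]), 'tcp_pos': array([ 0.26434482, -0.62042213,  0.23030422]), 'orientation': array([-3.07630723e+00, -6.28181423e-01,  8.23489784e-04]), 'contact_force': array([0.03009547, 0.09276056, 0.20904731]), 'moment': array([ 0.03330215, -0.01776697, -0.02452262]), 'gripper_force': 0.0, 'grip_width': 0.08572852045143389}
scene {'vertical_fov': 52.131067230972654, 'cx': 317.1624734551964, 'cy': 250.7349615174745, 'R': array([[-0.41821085,  0.90822483, -0.01507786],
       [ 0.78602625,  0.35352284, -0.50713344],
       [-0.45526082, -0.2239403 , -0.86173565]]), 't': array([ 0.18506029, -0.39935158,  1.54322003])}
top {'vertical_fov': 56.854011220334165, 'cx': 312.99933166614903, 'cy': 233.5662181142243, 'R': array([[ 0.02145795, -0.99969316,  0.01237474],
       [-0.98821794, -0.02308454, -0.15130238],
       [ 0.15154162, -0.0089823 , -0.98841006]]), 't': array([0.03619943, 0.52694293, 1.03785502])}
wrist {'vertical_fov': 68.24246995624094, 'cx': 325.3694949242668, 'cy': 241.51932565805458, 'hand_eye': array([[-4.30834717e-04, -9.66212549e-01, -2.57746239e-01,
         6.47574792e-02],
       [ 9.99999715e-01, -5.75987983e-04,  4.87658807e-04,
        -2.37499662e-05],
       [-6.19640796e-04, -2.57745955e-01,  9.66212522e-01,
        -1.43553282e-01],
       [ 0.00000000e+00,  0.00000000e+00,  0.00000000e+00,
         1.00000000e+00]])}
```

View pics/top0.png

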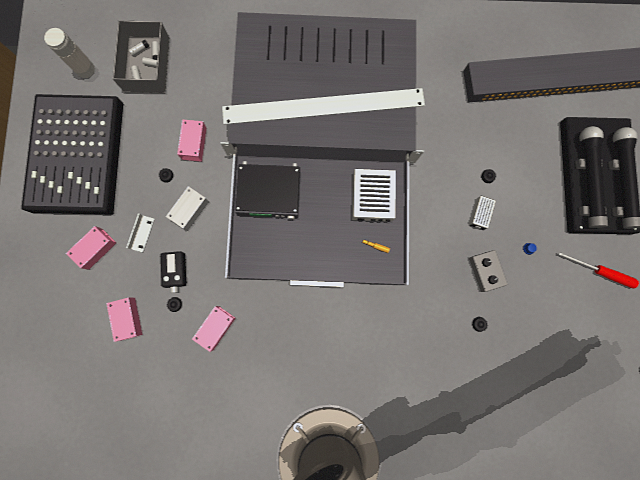

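View pics/scene0.png

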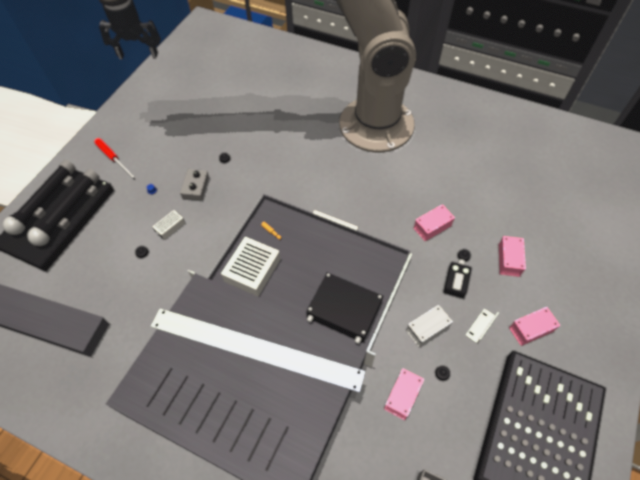

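The top view shows:
- Receiver at (268,188) and supply at (375,194).
- The DI box candidates are the bare steel box with screws at (186,208), the pink look-alikes at (192,140), (89,247), (123,319) and (214,328), and the rack ear at (140,232). I choose (186,208).
- Belt pack at (173,270). Isolator (ribbed) at (483,212). Headphone amplifier with two knobs at (488,270).
- Bystanders: plug at (376,245) and blue knob at (530,248).

```bash
cat > h.py <<'E'
import numpy as np, cv2
from bench import monitor, optics
from scipy.spatial.transform import Rotation as Ro
def model(name, obs=None):
    m=optics.camera_model(name); f=240/np.tan(np.radians(m["vertical_fov"])/2)
    if name=="wrist":
        T=np.eye(4); T[:3,:3]=Ro.from_rotvec(obs["orientation"]).as_matrix(); T[:3,3]=obs["tcp_pos"]
        W=T@m["hand_eye"]; C,A=W[:3,3],W[:3,:3]
    else: A=m["R"].T; C=-A@m["t"]
    return f,m["cx"],m["cy"],A,C
def cast(M,uv,z):
    f,cx,cy,A,C=M; uv=np.atleast_2d(uv).astype(float)
    d=np.c_[(uv[:,0]-cx)/f,(uv[:,1]-cy)/f,np.ones(len(uv))]@A.T
    return C+d*((z-C[2])/d[:,2])[:,None]
def cloud(M,d):
    f,cx,cy,A,C=M; v,u=np.mgrid[:480,:640]
    return np.stack([(u-cx)/f*d,(v-cy)/f*d,d],-1)@A.T+C
def proj(M,X):
    f,cx,cy,A,C=M; c=(np.atleast_2d(X)-C)@A
    return np.c_[f*c[:,0]/c[:,2]+cx,f*c[:,1]/c[:,2]+cy]
def rect(M,d,seed,z,tol=.008,win=45,back=None):
    """min-area rectangle of the flat top near height z around a seed pixel"""
    P=cloud(M,d); m=((abs(P[...,2]-z)<tol)&(d>0)).astype(np.uint8)
    w=np.zeros_like(m); cv2.circle(w,tuple(int(a) for a in seed),win,1,-1); m&=w
    m=cv2.morphologyEx(m,cv2.MORPH_OPEN,np.ones((3,3)))
    n,l,s,c=cv2.connectedComponentsWithStats(m)
    k=1+np.argmax(s[1:,4]); pts=np.argwhere(l==k)[:,::-1]
    zz=np.median(P[l==k][:,2])
    X=cast(M,pts,z)[:,:2]
    (c,(a,b),an)=cv2.minAreaRect((X*1000).astype(np.float32))
    if a<b: a,b,an=b,a,an+90
    an=(an+90)%180-90
    return np.round([c[0],c[1],a,b,an,zz*1000],1)
E
python3 - <<'E'
from h import *
M=model("top"); D=np.load("pics/top0.npz"); d=D["d"]
P=cloud(M,d)
for n,s,z in [("recv",(268,188),.064),("supply",(375,194),.064),("di",(186,208),.042),("iso",(483,212),.030),("amp",(488,270),.032),("belt",(173,270),.034),("pinkclose",(192,140),.042)]:
    try: print(n,rect(M,d,s,z))
    except Exception as e: print(n,e)
    print("  seed",np.round(P[s[1],s[0]]*1000))
for s in [(300,230),(450,230),(320,262),(300,80)]: print(s,np.round(P[s[1],s[0]]*1000))
p=D["p"]
cv2.imwrite("pics/crop0.png",np.hstack([cv2.resize(p[120:300,100:230,::-1],None,fx=3,fy=3,interpolation=2),cv2.resize(p[120:300,440:570,::-1],None,fx=3,fy=3,interpolation=2)]))
E
```

```text
recv [628.2 161.7 149.8 121.   89.1  63.2]
  seed [631. 159.  65.]
supply [ 6.242e+02 -9.570e+01  1.208e+02  9.910e+01 -4.000e-01  6.310e+01]
  seed [623. -99.  63.]
di [584.  361.2  91.6  55.1 -32.1  41.3]
  seed [582. 359.  41.]
iso [ 592.3 -372.7   77.4   40.9  -17.7   28.7]
  seed [ 591. -372.   32.]
amp [ 446.7 -380.8   89.7   62.    18.2   30.8]
  seed [ 448. -381.   28.]
belt [433.2 386.4  82.7  55.1   4.2  33.1]
  seed [430. 381.  39.]
pinkclose [761.6 361.1  92.5  54.4  -4.3  41.3]
  seed [756. 356.  39.]
(300, 230) [538.  80.  17.]
(450, 230) [ 549. -299.   -0.]
(320, 262) [459.  29.  18.]
(300, 80) [890.  88. 105.]
```

View pics/crop0.png

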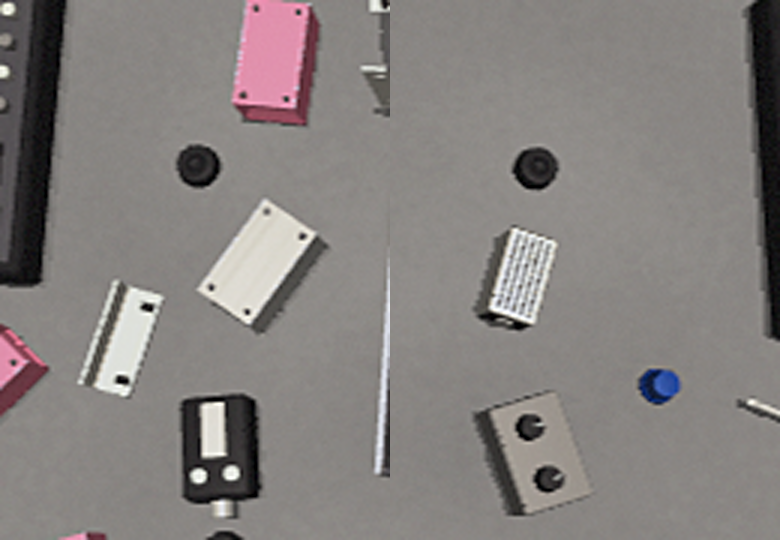

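The crop confirms the steel DI box with four screws, not the pink one. It also shows the belt pack's connector pointing towards the robot, the isolator's ribs and the amp's knobs. Measured sizes match the spec, and the gap is about 132 mm. Next I write a planner helper and make the first move to above the DI box.

```bash
cat > plan.py <<'E'
import sys; from h import *
# plan.py x y z(mm) yaw(deg of tool x) : turn first (tool axes), then shift in the turned axes (cm)
x,y,z,a=map(float,sys.argv[1:5]); o=monitor.get_obs()
R=Ro.from_rotvec(o["orientation"]); t=np.radians(a)
D=Ro.from_matrix(np.array([[np.cos(t),np.sin(t),0],[np.sin(t),-np.cos(t),0],[0,0,-1]]))
s=D.inv().apply(np.array([x,y,z])/1000-o["tcp_pos"])*100
print("turn",np.round((R.inv()*D).as_rotvec(),3),"shift cm",np.round(s,2),"len",round(np.linalg.norm(s),1))
tx=R.apply([1,0,0]); print("t",round(o["clock"],2),"tcp",np.round(o["tcp_pos"]*1000,1),"yaw",round(np.degrees(np.arctan2(tx[1],tx[0])),1),"j",np.round(o["joints"],2),"F",np.round(o["contact_force"],1),"w",round(o["grip_width"]*1000,1),"g",round(o["gripper_force"],1))
E
python3 plan.py 584 361 150 -32.1; python3 -m crank '[[[0,0,0],[0,0,0.14]],[[0,0,0],[0,0,0.14]],[[0,0,0],[0,0,0.14]],[[0,0,0],[0,0,0.14]],[[0,0,0],[0,0,0.14]]]' 8.5 40
python3 -m crank '[[[0,0,0],[0,0,0.14]],[[0,0,0],[0,0,0.13]]]'; python3 plan.py 584 361 150 -32.1
```

```text
turn [-0.001  0.001  0.963] shift cm [ -25.08 -100.13    8.04] len 103.5
t 0.1 tcp [ 264.4 -620.5  230.4] yaw 23.1 j [ 1.06  0.48  0.02  1.56 -0.01  1.11 -0.08] F [ 0.2 -0.1  0.2] w 84.9 g 0.0
clock: 0.6
tcp_pos: [0.2645, -0.6207, 0.2307]
orientation: [-3.105, 0.474, 0.001]
contact_force: [0.3, 1.7, 0.3]
grip_width: 0.0849
gripper_force: 0.0
clock: 0.8
tcp_pos: [0.2645, -0.6206, 0.2308]
orientation: [-3.013, 0.887, 0.001]
contact_force: [0.3, -0.2, -0.7]
grip_width: 0.085
gripper_force: 0.0
turn [-0.001  0.001 -0.013] shift cm [ -25.1  -100.13    8.08] len 103.5
t 0.8 tcp [ 264.5 -620.6  230.8] yaw -32.8 j [ 0.91  0.48  0.23  1.57 -0.12  1.11 -0.97] F [ 0.3 -0.2 -0.7] w 85.0 g 0.0
```

j7 would end near its limit, so I use the half-turn equivalent at yaw 148.

```bash
T='[[[0,0,0],[0,0,-0.14]],[[0,0,0],[0,0,-0.14]],[[0,0,0],[0,0,-0.14]],[[0,0,0],[0,0,-0.14]],[[0,0,0],[0,0,-0.14]]]'
python3 -m crank '[[[0,0,0],[0,0,-0.145]],[[0,0,0],[0,0,-0.145]],[[0,0,0],[0,0,-0.145]],[[0,0,0],[0,0,-0.145]],[[0,0,0],[0,0,-0.145]]]' >/dev/null
python3 -m crank '[[[0,0,0],[0,0,-0.145]],[[0,0,0],[0,0,-0.145]],[[0,0,0],[0,0,-0.145]],[[0,0,0],[0,0,-0.145]],[[0,0,0],[0,0,-0.145]]]' >/dev/null
python3 -m crank '[[[0,0,0],[0,0,-0.145]],[[0,0,0],[0,0,-0.145]],[[0,0,0],[0,0,-0.145]],[[0,0,0],[0,0,-0.145]],[[0,0,0],[0,0,-0.145]]]' >/dev/null
python3 -m crank '[[[0,0,0],[0,0,-0.145]],[[0,0,0],[0,0,-0.145]],[[0,0,0],[0,0,-0.145]],[[0,0,0],[0,0,-0.145]],[[0,0,0],[0,0,-0.145]]]' >/dev/null
python3 -m crank '[[[0,0,0],[0,0,-0.145]],[[0,0,0],[0,0,-0.1]]]' 
python3 plan.py 584 361 150 147.9
```

```text
clock: 3.0
tcp_pos: [0.2643, -0.6207, 0.2307]
orientation: [-0.866, -3.019, -0.001]
contact_force: [0.2, 0.5, 0.1]
grip_width: 0.085
gripper_force: 0.0
turn [ 0.001 -0.001  0.002] shift cm [ 25.09 100.15   8.07] len 103.6
t 3.0 tcp [ 264.3 -620.7  230.7] yaw 148.0 j [ 1.38  0.52 -0.44  1.53  0.23  1.15  1.91] F [0.2 0.5 0.1] w 85.0 g 0.0
```

```bash
python3 -m crank '[[[1.2,4.8,0],[0,0,0]],[[1.2,4.8,0],[0,0,0]],[[1.2,4.8,0],[0,0,0]],[[1.2,4.8,0],[0,0,0]],[[1.2,4.8,0],[0,0,0]]]' >/dev/null
python3 -m crank '[[[1.2,4.8,0],[0,0,0]],[[1.2,4.8,0],[0,0,0]],[[1.2,4.8,0],[0,0,0]],[[1.2,4.8,0],[0,0,0]],[[1.2,4.8,0],[0,0,0]]]' >/dev/null
python3 -m crank '[[[1.2,4.8,0],[0,0,0]],[[1.2,4.8,0],[0,0,0]],[[1.2,4.8,0],[0,0,0]],[[1.2,4.8,0],[0,0,0]],[[1.2,4.8,0],[0,0,0]]]' >/dev/null
python3 -m crank '[[[1.2,4.8,0],[0,0,0]],[[1.2,4.8,0],[0,0,0]],[[1.2,4.8,0],[0,0,0]],[[1.2,4.8,0],[0,0,0]],[[1.1,4.2,0],[0,0,0]]]' >/dev/null
python3 -m crank '[[[0,0,0],[0,0,0]]]'
python3 plan.py 584 361 150 147.9
```

```text
clock: 5.1
tcp_pos: [0.571, 0.3204, 0.2308]
orientation: [-0.862, -3.018, -0.007]
contact_force: [-0.6, 0.9, -0.4]
grip_width: 0.085
gripper_force: 0.0
turn [ 0.003 -0.004  0.004] shift cm [1.06 4.14 8.08] len 9.1
t 5.1 tcp [571.  320.4 230.8] yaw 148.1 j [-0.05  0.57 -0.81  1.57  0.43  1.19  0.07] F [-0.6  0.9 -0.4] w 85.0 g 0.0
```

```bash
python3 -m crank '[[[1.1,4.1,0],[0,0,0]],[[0,0,3],[0,0,0]],[[0,0,0],[0,0,0]],[[0,0,0],[0,0,0]]]' >/dev/null
cat > look.py <<'E'
import sys; from h import *
# look.py name zmm [x y mm of expected]: rectangle of the flat top near the expected place, wrist camera
n,z,x,y=sys.argv[1],*[float(a)/1000 for a in sys.argv[2:5]]
o=monitor.get_obs(); p,d=optics.grab_frame("wrist"); M=model("wrist",o)
s=proj(M,[x,y,z])[0]; print("seed",s.round()); cv2.imwrite(f"pics/{n}.png",p[:,:,::-1])
win=int(float(sys.argv[5])) if len(sys.argv)>5 else 170
print(rect(M,d,s,z,win=win,tol=.006))
E
python3 look.py di_w 42 584 361
python3 plan.py 584 361 150 147.9
```

```text
seed [335. 218.]
[586.5 360.9  92.2  52.  -33.2  43. ]
turn [-0.001  0.    -0.005] shift cm [0.58 0.66 5.17] len 5.2
t 5.55 tcp [585.5 352.4 201.7] yaw 147.6 j [-0.12  0.64 -0.78  1.52  0.47  1.18  0.02] F [0.2 0.5 0.6] w 85.0 g 0.0
```

View pics/di_w.png

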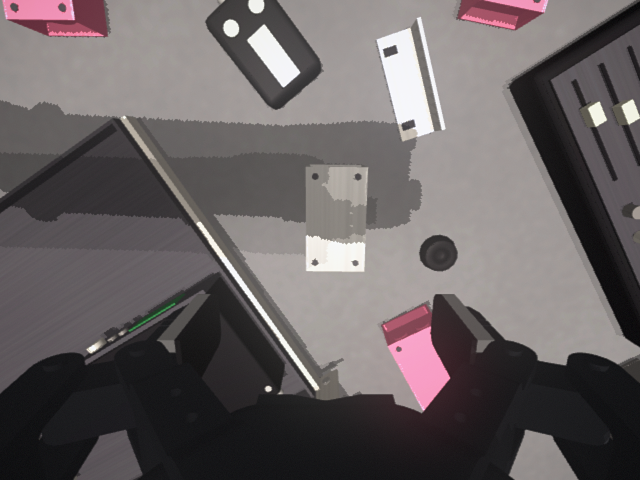

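Wrist view: the DI box is centred at (336,218), and the round black foot at (438,253) is clear of the finger path. Now I descend and grip.

```bash
python3 -m crank '[[[0.4,0.7,0],[0,0,0.013]],[[0,0,4.5],[0,0,0]],[[0,0,4.5],[0,0,0]],[[0,0,0],[0,0,0]],[[0,0,0],[0,0,0]]]' >/dev/null
python3 plan.py 586 361 8 146.9
```

```text
turn [ 0. -0.  0.] shift cm [-0.07 -0.06 10.44] len 10.4
t 6.05 tcp [585.7 361.9 112.4] yaw 146.9 j [-0.16  0.73 -0.73  1.58  0.54  1.05 -0.05] F [0.1 0.2 0.6] w 84.8 g 0.0
```

```bash
python3 -m crank '[[[0,0,4],[0,0,0]],[[0,0,4],[0,0,0]],[[0,0,2.4],[0,0,0]],[[0,0,0],[0,0,0]],[[0,0,0],[0,0,0]]]' 
python3 -m crank '[[[0,0,0],[0,0,0]],[[0,0,0],[0,0,0]],[[0,0,0],[0,0,0]],[[0,0,0],[0,0,0]],[[0,0,0],[0,0,0]]]' 4 45
python3 plan.py 586 361 8 146.9
```

```text
clock: 6.55
tcp_pos: [0.587, 0.3633, 0.0104]
orientation: [0.894, 3.01, 0.005]
contact_force: [-0.0, 0.2, 0.3]
grip_width: 0.0849
gripper_force: 0.0
clock: 7.05
tcp_pos: [0.5864, 0.3623, 0.0096]
orientation: [0.894, 3.01, 0.003]
contact_force: [-2.1, -1.1, 7.2]
grip_width: 0.0513
gripper_force: 49.0
turn [0.002 0.001 0.001] shift cm [-0.04 -0.14  0.16] len 0.2
t 7.05 tcp [586.4 362.3   9.6] yaw 146.9 j [-0.2   0.85 -0.67  1.62  0.64  0.9  -0.12] F [-2.1 -1.1  7.2] w 51.3 g 49.0
```

```bash
python3 -m crank '[[[0,0,-4],[0,0,0]],[[0,0,-4.5],[0,0,0]],[[0,0,-4.5],[0,0,0]],[[0,0,-2],[0,0,0]],[[0,0,0],[0,0,-0.14]]]' 
python3 -m crank '[[[0,0,0],[0,0,-0.14]],[[0,0,0],[0,0,-0.14]],[[0,0,0],[0,0,-0.14]],[[0,0,0],[0,0,0]],[[0,0,0],[0,0,0]]]' 
python3 plan.py 626 20.5 120 179.2
```

```text
clock: 7.55
tcp_pos: [0.5868, 0.3634, 0.1626]
orientation: [0.677, 3.062, 0.008]
contact_force: [-0.1, -0.1, -2.9]
grip_width: 0.0513
gripper_force: 49.8
clock: 8.05
tcp_pos: [0.5853, 0.3613, 0.1572]
orientation: [-0.032, -3.141, 0.0]
contact_force: [0.2, 0.2, -3.7]
grip_width: 0.0515
gripper_force: 49.6
turn [-0.    -0.    -0.007] shift cm [ -4.55 -34.02   3.72] len 34.5
t 8.05 tcp [585.3 361.3 157.2] yaw 178.8 j [-0.08  0.73 -0.88  1.54  0.59  1.15  0.47] F [ 0.2  0.2 -3.7] w 51.5 g 49.6
```

```bash
python3 -m crank '[[[-0.65,-4.86,0],[0,0,0]],[[-0.65,-4.86,0],[0,0,0]],[[-0.65,-4.86,0],[0,0,0]],[[-0.65,-4.86,0],[0,0,0]],[[-0.65,-4.86,0],[0,0,0]]]' >/dev/null
python3 -m crank '[[[-0.65,-4.86,0],[0,0,0]],[[-0.65,-4.86,0],[0,0,-0.007]],[[0,0,0],[0,0,0]],[[0,0,0],[0,0,0]],[[0,0,0],[0,0,0]]]' >/dev/null
python3 plan.py 626 20.5 30 179.2
python3 - <<'E'
from h import *
o=monitor.get_obs(); p,d=optics.grab_frame("wrist"); M=model("wrist",o); P=cloud(M,d)
cv2.imwrite("pics/gap.png",p[:,:,::-1]); np.savez("pics/gap.npz",d=d)
# edges of units' tops in the wrist cloud; floor height
ok=d>0
t=ok&(abs(P[...,2]-.064)<.006)
for nm,sel in (("recv",t&(P[...,1]>.03)),("sup",t&(P[...,1]<.01))):
    Q=P[sel]*1000; print(nm,len(Q),Q.min(0).round(),Q.max(0).round(),np.median(Q[:,2]).round(1))
    for x in (580,600,620,640,660):
        q=Q[abs(Q[:,0]-x)<3,1]
        if len(q)>3: print(x,np.percentile(q,[1,99]).round(1))
f=ok&(abs(P[...,2]-.02)<.008); print("floor",np.median(P[f][:,2])*1000)
E
```

```text
turn [0.001 0.    0.004] shift cm [-0.11 -0.18 12.77] len 12.8
t 9.05 tcp [624.9  22.3 157.7] yaw 179.4 j [ 0.5   0.64 -0.91  1.7   0.56  1.08  0.97] F [-0.8  0.2 -4.4] w 51.2 g 49.9
recv 35398 [570.  84.  58.] [757. 267.  70.] 64.9
580 [ 86.3 227.9]
600 [ 85.9 232.2]
620 [ 85.6 232.6]
640 [ 85.2 232.5]
660 [ 84.9 231.8]
sup 24370 [ 566. -210.   58.] [738. -47.  70.] 65.1
580 [-145.9  -47.9]
600 [-146.   -48.3]
620 [-146.7  -48.8]
640 [-146.8  -49. ]
660 [-147.5  -49.3]
floor 20.948975123210033
```

View pics/gap.png

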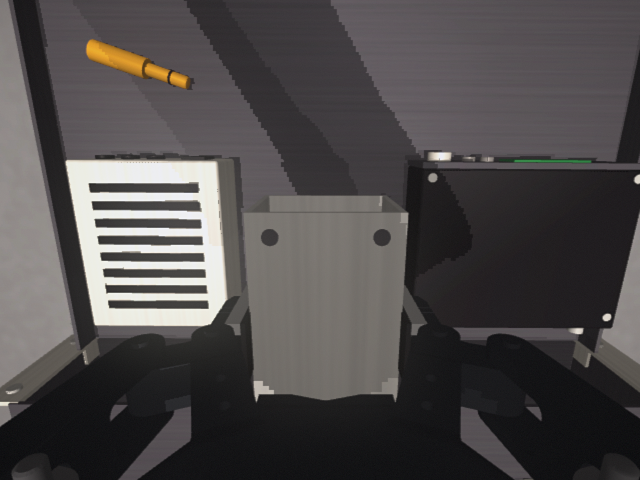

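Wrist view: the held DI box is square between the fingers (edges at columns 245 to 407), with the supply on the left and the receiver on the right. I'll compute the units' front edges from the same frame.

```bash
cat > g.py <<'E'
from h import *
o=monitor.get_obs(); M=model("wrist",o); d=np.load("pics/gap.npz")["d"]; P=cloud(M,d)*1000
t=(d>0)&(abs(P[...,2]-65)<4)
for y0,y1 in ((95,225),(-140,-55)):
    for y in np.linspace(y0,y1,5):
        q=P[t&(abs(P[...,1]-y)<4)]; q=q[(q[:,0]<700)]; print(round(y),np.percentile(q[:,0],[.5,99.5]).round(1))
# held box: visible end edge and top-ish points
b=(d>0)&(P[...,2]>175)&(abs(P[...,1]-22)<35)&(abs(P[...,0]-625)<70)
q=P[b]; print("box",len(q),q.min(0).round(1) if len(q) else "",q.max(0).round(1) if len(q) else "")
E
python3 g.py
```

```text
95 [569.7 670.1]
128 [570.1 688.9]
160 [571.2 689. ]
192 [571.2 689.3]
225 [571.6 689.7]
-140 [566.4 684.9]
-119 [566.6 685. ]
-98 [566.8 685.1]
-76 [567.  685.4]
-55 [567.2 675.2]
box 62038 [578.9 -13.  175. ] [650.6  57.  261.6]
```

```bash
python3 -m crank '[[[-0.3,-0.25,0],[0,0,0.005]],[[0,0,4],[0,0,0]],[[0,0,4],[0,0,0]],[[0,0,0],[0,0,0]],[[0,0,0],[0,0,0]]]' >/dev/null
python3 plan.py 628 19.7 30.5 179.1
```

```text
turn [ 0.001 -0.001  0.002] shift cm [0.01 0.04 4.71] len 4.7
t 9.6 tcp [628.1  19.3  77.6] yaw 179.2 j [ 0.46  0.73 -0.84  1.75  0.65  0.96  0.91] F [ 0.6  0.8 -3.4] w 51.3 g 49.8
```

```bash
python3 -m crank '[[[0,0,3],[0,0,0]],[[0,0,1.2],[0,0,0]],[[0,0,0.4],[0,0,0]],[[0,0,0],[0,0,0]],[[0,0,0],[0,0,0]]]' 
python3 -m crank '[[[0,0,0.1],[0,0,0]],[[0,0,0],[0,0,0]]]' 
python3 plan.py 628 19.7 30.5 179.1
```

```text
clock: 10.1
tcp_pos: [0.6291, 0.0186, 0.0327]
orientation: [0.023, 3.14, 0.001]
contact_force: [-0.8, 0.2, -4.4]
grip_width: 0.0513
gripper_force: 49.8
clock: 10.3
tcp_pos: [0.6285, 0.0182, 0.031]
orientation: [0.023, 3.141, -0.0]
contact_force: [-0.0, -0.1, -2.8]
grip_width: 0.0513
gripper_force: 49.8
turn [0.    0.001 0.001] shift cm [0.06 0.15 0.05] len 0.2
t 10.3 tcp [628.5  18.2  31. ] yaw 179.1 j [ 0.43  0.79 -0.8   1.77  0.71  0.9   0.87] F [-0.  -0.1 -2.8] w 51.3 g 49.8
```

```bash
python3 -m crank '[[[0.05,0.13,0],[0,0,0]],[[0,0,0.1],[0,0,0]],[[0,0,0],[0,0,0]],[[0,0,0],[0,0,0]]]' 
python3 -m crank '[[[0,0,0.05],[0,0,0]],[[0,0,0],[0,0,0]],[[0,0,0],[0,0,0]]]' 
```

```text
clock: 10.7
tcp_pos: [0.6277, 0.0199, 0.0297]
orientation: [0.023, 3.141, 0.0]
contact_force: [-2.1, -0.8, 1.1]
grip_width: 0.0513
gripper_force: 50.4
clock: 11.0
tcp_pos: [0.6278, 0.0199, 0.0296]
orientation: [0.023, 3.141, -0.0]
contact_force: [-3.7, 0.0, 5.1]
grip_width: 0.0515
gripper_force: 51.1
```

Contact at z = 29.6, as expected. Release, rise, and check.

```bash
python3 -m crank '[[[0,0,0],[0,0,0]],[[0,0,0],[0,0,0]],[[0,0,0],[0,0,0]],[[0,0,0],[0,0,0]]]' 8.5 >/dev/null
python3 -m crank '[[[0,0,-3],[0,0,0]],[[0,0,-4.5],[0,0,0]],[[0,0,-4.5],[0,0,0]],[[0,0,-4],[0,0,0]],[[0,0,0],[0,0,0]]]' >/dev/null
python3 -m crank '[[[4,0,0],[0,0,0]],[[4,0,0],[0,0,0]],[[0,0,0],[0,0,0]],[[0,0,0],[0,0,0]]]' 
cat > chk.py <<'E'
from h import *
import sys
o=monitor.get_obs(); p,d=optics.grab_frame("wrist"); M=model("wrist",o); P=cloud(M,d)*1000
cv2.imwrite("pics/%s.png"%sys.argv[1],p[:,:,::-1]); np.savez("pics/%s.npz"%sys.argv[1],p=p,d=d,**{k:o[k] for k in("tcp_pos","orientation")})
print("di",rect(M,d,proj(M,[.628,.0195,.062])[0],.062,tol=.006,win=100))
def edge(zc,lo,hi,ax,at,w=3,tol=5):
    m=(d>0)&(abs(P[...,2]-zc)<tol)&(abs(P[...,1-ax]-at)<w)&(P[...,ax]>lo)&(P[...,ax]<hi)
    q=P[m][:,ax]; return [round(float(v),1) for v in np.percentile(q,[.5,99.5])] if len(q)>5 else None
for x in (600,620,640): print(x,"sup",edge(65,-160,-25,1,x),"di",edge(63,-25,65,1,x),"recv",edge(65,65,245,1,x))
for y in (-120,-80,10,30,120,160,200): print(y,edge(64,540,700,0,y))
E
python3 chk.py di_chk
python3 - <<'E'
from h import *
p,d=optics.grab_frame("top"); M=model("top")
for n,s,z in [("recv",(268,188),.064),("supply",(375,194),.064)]: print(n,rect(M,d,s,z))
print(rect(M,d,proj(M,[.628,.0195,.062])[0],.062))
E
```

```text
clock: 12.3
tcp_pos: [0.5472, 0.0202, 0.1886]
orientation: [-0.023, -3.141, 0.002]
contact_force: [0.6, 1.1, 0.2]
grip_width: 0.085
gripper_force: 0.0
di [627.7  19.6  93.1  52.2  -0.9  63. ]
600 sup [-147.1, -48.3] di [-5.9, 45.7] recv [85.9, 234.0]
620 sup [-147.8, -48.6] di [-5.9, 45.1] recv [85.5, 234.0]
640 sup [-148.0, -48.8] di [-6.6, 45.2] recv [85.0, 234.1]
-120 [565.8, 624.4]
-80 [566.4, 684.9]
10 [582.1, 673.1]
30 [582.4, 673.5]
120 [569.7, 687.6]
160 [570.5, 631.3]
200 [571.4, 660.2]
recv [628.3 161.8 149.8 120.8  89.   63.2]Traceback (most recent call last):
  File "<stdin>", line 3, in <module>
  File "h.py", line 27, in rect
    k=1+np.argmax(s[1:,4]); pts=np.argwhere(l==k)[:,::-1]
        ~~~~~~~~~^^^^^^^^^
    return _wrapfunc(a, 'argmax', axis=axis, out=out, **kwds)
    return bound(*args, **kwds)
ValueError: attempt to get argmax of an empty sequence
```

DI box: measured (627.7, 19.6) at -0.9°. Side gaps are 42.7 and 40.4 mm, so it is about 1 mm off midway, which is fine. Next is the isolator.

```bash
python3 -m crank '[[[0,0,0],[0,0,0.147]],[[0,0,0],[0,0,0.147]],[[0,0,0],[0,0,0]],[[0,0,0],[0,0,0]]]' >/dev/null
python3 plan.py 592.5 -373 190 162.3
```

```text
turn [0.    0.    0.004] shift cm [-16.17 -36.19  -0.12] len 39.6
t 12.8 tcp [548.4  20.9 188.8] yaw 162.5 j [ 0.56  0.47 -0.92  1.86  0.43  1.03  0.73] F [ 0.3 -0.  -0.5] w 85.2 g 0.0
```

```bash
python3 -m crank '[[[-2,-4.5,0],[0,0,0]],[[-2,-4.5,0],[0,0,0]],[[-2,-4.5,0],[0,0,0]],[[-2,-4.5,0],[0,0,0]],[[-2,-4.5,0],[0,0,0]]]' >/dev/null
python3 -m crank '[[[-2,-4.5,0],[0,0,0]],[[-2,-4.5,0],[0,0,0]],[[-2.2,-4.5,0],[0,0,0]],[[0,0,0],[0,0,0]],[[0,0,0],[0,0,0]]]' >/dev/null
python3 look.py iso_w 30 592.5 -373 150
python3 plan.py 592.5 -373 80 162.3
```

```text
seed [326. 225.]
[ 593.9 -376.9   75.8   39.7  -17.8   31. ]
turn [ 0.002 -0.001  0.002] shift cm [-0.04 -0.21 10.82] len 10.8
t 13.85 tcp [ 592.8 -370.8  188.2] yaw 162.4 j [ 0.98  0.68 -0.79  1.49  0.51  1.18  1.37] F [ 0.2  1.  -0. ] w 85.0 g 0.0
```

View pics/iso_w.png

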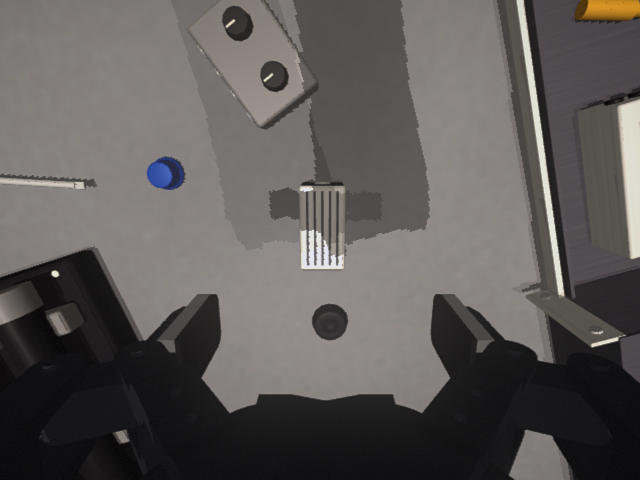

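Wrist view: the isolator at (322,226) is ribbed and its size matches. The foot at (330,322) lies off the finger line. I descend and grip.

```bash
python3 -m crank '[[[0,-0.6,3],[0,0,0]],[[0,0,4.5],[0,0,0]],[[0,0,4.5],[0,0,0]],[[0,0,0],[0,0,0]],[[0,0,0],[0,0,0]]]' 6.4 >/dev/null
python3 plan.py 594 -376.7 4 162.3
```

```text
turn [ 0.001 -0.001  0.003] shift cm [-0.29 -0.05  6.54] len 6.6
t 14.35 tcp [ 591.4 -375.3   69.4] yaw 162.5 j [ 0.95  0.8  -0.73  1.57  0.6   1.01  1.31] F [ 0.3 -0.2  0.9] w 63.3 g 0.0
```

```bash
python3 -m crank '[[[-0.3,0,4],[0,0,0]],[[0,0,2.5],[0,0,0]],[[0,0,0],[0,0,0]],[[0,0,0],[0,0,0]]]' 
python3 -m crank '[[[0,0,0],[0,0,0]],[[0,0,0],[0,0,0]],[[0,0,0],[0,0,0]],[[0,0,0],[0,0,0]],[[0,0,0],[0,0,0]]]' 3 40
python3 plan.py 594 -376.7 4 162.3
python3 -m crank '[[[0,0,-4],[0,0,0]],[[0,0,-4.5],[0,0,0]],[[0,0,-4.5],[0,0,0]],[[0,0,-4],[0,0,0]],[[0,0,0],[0,0,-0.15]]]' 
python3 -m crank '[[[0,0,0],[0,0,-0.14]],[[0,0,0],[0,0,0]],[[0,0,0],[0,0,0]]]' 
python3 plan.py 627.8 19.6 120 179.1
```

```text
clock: 14.75
tcp_pos: [0.5956, -0.3781, 0.0068]
orientation: [0.482, 3.101, -0.001]
contact_force: [0.1, 0.4, 0.1]
grip_width: 0.0643
gripper_force: 0.0
clock: 15.25
tcp_pos: [0.5956, -0.3785, 0.0069]
orientation: [0.483, 3.1, -0.002]
contact_force: [-1.7, -0.2, 9.0]
grip_width: 0.0392
gripper_force: 42.4
turn [-0.001  0.004  0.   ] shift cm [0.2  0.12 0.29] len 0.4
t 15.25 tcp [ 595.6 -378.5    6.9] yaw 162.3 j [ 0.92  0.88 -0.69  1.58  0.66  0.92  1.27] F [-1.7 -0.2  9. ] w 39.2 g 42.4
clock: 15.75
tcp_pos: [0.5974, -0.3787, 0.1824]
orientation: [0.245, 3.121, -0.008]
contact_force: [-0.0, -0.6, -1.8]
grip_width: 0.0392
gripper_force: 41.4
clock: 16.05
tcp_pos: [0.5934, -0.3781, 0.1739]
orientation: [-0.035, -3.141, -0.0]
contact_force: [-0.0, 0.4, -1.7]
grip_width: 0.0392
gripper_force: 41.3
turn [ 0.    -0.    -0.007] shift cm [-2.82 39.81  5.39] len 40.3
t 16.05 tcp [ 593.4 -378.1  173.9] yaw 178.7 j [ 1.01  0.72 -0.84  1.49  0.56  1.19  1.62] F [-0.   0.4 -1.7] w 39.2 g 41.3
```

```bash
python3 -m crank '[[[-0.3,4.4,0],[0,0,-0.007]],[[-0.3,4.4,0],[0,0,0]],[[-0.3,4.4,0],[0,0,0]],[[-0.3,4.4,0],[0,0,0]],[[-0.3,4.4,0],[0,0,0]]]' >/dev/null
python3 -m crank '[[[-0.3,4.4,0],[0,0,0]],[[-0.3,4.4,0],[0,0,0]],[[-0.3,4.4,0],[0,0,0]],[[-0.4,4.4,0],[0,0,0]],[[0,0,0],[0,0,0]]]' >/dev/null
python3 -m crank '[[[0,0,4],[0,0,0]],[[0,0,3],[0,0,0]],[[0,0,0],[0,0,0]],[[0,0,0],[0,0,0]]]' >/dev/null
python3 plan.py 627.8 19.7 69 179.1
python3 - <<'E'
from h import *
o=monitor.get_obs(); p,d=optics.grab_frame("wrist"); M=model("wrist",o); P=cloud(M,d)*1000
cv2.imwrite("pics/iso_held.png",p[:,:,::-1])
z=P[...,2]; t=o["tcp_pos"]*1000; ztop=t[2]-6.9+30
b=(d>0)&(z>ztop-4)&(z<ztop+4)&(abs(P[...,1]-t[1])<17)&(abs(P[...,0]-t[0])<60)
q=P[b]; print("held",len(q),np.median(q[:,2]).round(1),np.percentile(q[:,0],[.5,99.5]).round(1),"pred front",(t[0]-38).round(1))
E
```

```text
turn [ 0.    -0.001  0.002] shift cm [-0.12  0.2   3.51] len 3.5
t 17.45 tcp [626.6  17.7 104.1] yaw 179.2 j [ 0.47  0.7  -0.85  1.74  0.61  1.    0.94] F [-0.  -0.1 -0.9] w 39.1 g 41.3
held 16021 128.3 [587.1 656.4] pred front 588.6
```

View pics/iso_held.png

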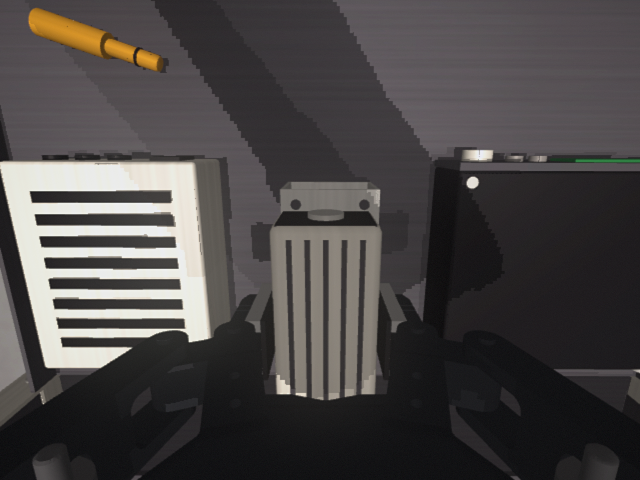

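The held isolator sits over the DI box (screws visible at (295,204) and (364,204)) and about 1.7 mm towards the robot in the grip, so I compensate.

```bash
python3 -m crank '[[[-0.28,0.2,1],[0,0,0]],[[0,0,1.5],[0,0,0]],[[0,0,0.5],[0,0,0]],[[0,0,0],[0,0,0]],[[0,0,0],[0,0,0]]]' >/dev/null
python3 plan.py 629.5 19.7 69 179.1
```

```text
turn [ 0.    -0.     0.004] shift cm [-0.01  0.01  0.47] len 0.5
t 18.0 tcp [629.4  19.6  73.7] yaw 179.3 j [ 0.45  0.73 -0.83  1.75  0.65  0.96  0.92] F [-0.4 -1.1 -1.4] w 39.1 g 41.4
```

```bash
python3 -m crank '[[[0,0,0.25],[0,0,0.003]],[[0,0,0.12],[0,0,0]],[[0,0,0],[0,0,0]],[[0,0,0],[0,0,0]]]' 
python3 -m crank '[[[0,0,0.1],[0,0,0]],[[0,0,0],[0,0,0]],[[0,0,0],[0,0,0]]]'
```

```text
clock: 18.4
tcp_pos: [0.6295, 0.0195, 0.0702]
orientation: [0.023, 3.141, -0.0]
contact_force: [-0.2, 0.3, -1.6]
grip_width: 0.0389
gripper_force: 41.4
clock: 18.7
tcp_pos: [0.6294, 0.0195, 0.0691]
orientation: [0.023, 3.141, -0.0]
contact_force: [-0.1, 0.2, -2.6]
grip_width: 0.0394
gripper_force: 41.4
```

```bash
python3 -m crank '[[[0,0,0.06],[0,0,0]],[[0,0,0],[0,0,0]],[[0,0,0],[0,0,0]]]'
python3 -m crank '[[[0,0,0.06],[0,0,0]],[[0,0,0],[0,0,0]],[[0,0,0],[0,0,0]]]'
```

```text
clock: 19.0
tcp_pos: [0.6294, 0.0195, 0.0689]
orientation: [0.023, 3.141, -0.0]
contact_force: [-2.5, 0.3, 5.2]
grip_width: 0.039
gripper_force: 42.0
clock: 19.3
tcp_pos: [0.6295, 0.0196, 0.0689]
orientation: [0.023, 3.141, -0.001]
contact_force: [-4.5, -1.4, 9.4]
grip_width: 0.0396
gripper_force: 42.8
```

```bash
python3 -m crank '[[[0,0,0],[0,0,0]],[[0,0,0],[0,0,0]],[[0,0,0],[0,0,0]],[[0,0,0],[0,0,0]]]' 8.5 >/dev/null
python3 -m crank '[[[0,0,-3],[0,0,0]],[[0,0,-4.5],[0,0,0]],[[0,0,-4.5],[0,0,0]],[[4,0,0],[0,0,0]],[[4,0,0],[0,0,0]]]' >/dev/null
python3 -m crank '[[[0,0,0],[0,0,0]],[[0,0,0],[0,0,0]]]' >/dev/null
cat > chk2.py <<'E'
from h import *
o=monitor.get_obs(); p,d=optics.grab_frame("wrist"); M=model("wrist",o)
cv2.imwrite("pics/stack.png",p[:,:,::-1])
print("iso",rect(M,d,proj(M,[.628,.0195,.092])[0],.092,tol=.006,win=100))
P=cloud(M,d)*1000
for nm,z,x in(("iso",92,620),("di",62,586)):
    q=P[(d>0)&(abs(P[...,2]-z)<5)&(abs(P[...,0]-x)<(15 if z>80 else 3))&(abs(P[...,1]-20)<40)]
    print(nm,np.percentile(q[:,1],[.5,99.5]).round(1))
q=P[(d>0)&(abs(P[...,2]-62)<5)&(abs(P[...,1]-20)<20)&(abs(P[...,0]-628)<55)]; print("di x",np.percentile(q[:,0],[.5,99.5]).round(1))
q=P[(d>0)&(abs(P[...,2]-92)<5)&(abs(P[...,1]-20)<15)&(abs(P[...,0]-628)<55)]; print("iso x",np.percentile(q[:,0],[.5,99.5]).round(1))
E
python3 chk2.py; python3 plan.py 447 -381 200 18.2
```

```text
iso [626.5  19.4  78.   39.7  -0.9  93. ]
iso [-0.2 39.1]
di [-5.1 45.7]
di x [581.9 591.3]
iso x [589.9 666.3]
turn [2.000e-03 1.000e-03 2.809e+00] shift cm [-22.34  34.91  -1.18] len 41.5
t 20.45 tcp [550.2  20.4 188.2] yaw 179.1 j [ 0.6   0.49 -0.97  1.85  0.47  1.04  0.99] F [ 0.2 -1.1 -0.6] w 85.1 g 0.0
```

View pics/stack.png

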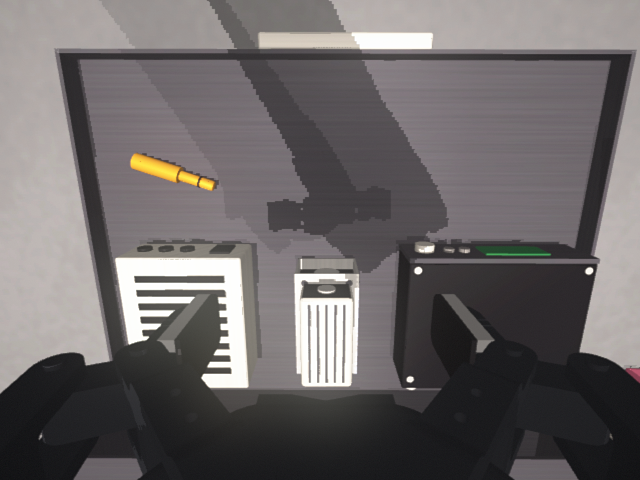

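Stack: isolator centre at x 628.1, DI box centre at x 627.9, y within 0.6 mm, square. Next is the amp, turning to yaw 18.

```bash
for i in 1; do
python3 -m crank '[[[0,0,0],[0,0,0.148]],[[0,0,0],[0,0,0.148]],[[0,0,0],[0,0,0.148]],[[0,0,0],[0,0,0.148]],[[0,0,0],[0,0,0.148]]]' >/dev/null
python3 -m crank '[[[0,0,0],[0,0,0.148]],[[0,0,0],[0,0,0.148]],[[0,0,0],[0,0,0.148]],[[0,0,0],[0,0,0.148]],[[0,0,0],[0,0,0.148]]]' >/dev/null
python3 -m crank '[[[0,0,0],[0,0,0.148]],[[0,0,0],[0,0,0.148]],[[0,0,0],[0,0,0.148]],[[0,0,0],[0,0,0.148]],[[0,0,0],[0,0,0.148]]]' >/dev/null
python3 -m crank '[[[0,0,0],[0,0,0.148]],[[0,0,0],[0,0,0.148]],[[0,0,0],[0,0,0.148]],[[0,0,0],[0,0,0.145]],[[0,0,0],[0,0,0]]]'
done
python3 plan.py 447 -381 200 18.2
```

```text
clock: 22.45
tcp_pos: [0.5508, 0.0212, 0.1879]
orientation: [3.102, 0.496, 0.001]
contact_force: [0.3, -0.5, -0.4]
grip_width: 0.0847
gripper_force: 0.0
turn [ 0.    -0.001 -0.001] shift cm [-22.42  34.96  -1.21] len 41.6
t 22.45 tcp [550.8  21.2 187.9] yaw 18.2 j [ 0.15  0.35 -0.38  1.88  0.16  0.94 -1.55] F [ 0.3 -0.5 -0.4] w 84.7 g 0.0
```

```bash
python3 -m crank '[[[-2.5,3.9,0],[0,0,0]],[[-2.5,3.9,0],[0,0,0]],[[-2.5,3.9,0],[0,0,0]],[[-2.5,3.9,0],[0,0,0]],[[-2.5,3.9,0],[0,0,0]]]' >/dev/null
python3 -m crank '[[[-2.5,3.9,0],[0,0,0]],[[-2.5,3.9,0],[0,0,0]],[[-2.5,3.9,0],[0,0,0]],[[-2.4,3.8,0],[0,0,0]],[[0,0,0],[0,0,0]]]' >/dev/null
python3 -m crank '[[[0,0,0],[0,0,0]]]' >/dev/null
python3 look.py amp_w 32 447 -381 150
python3 plan.py 447 -381 80 18.2
```

```text
seed [323. 223.]
[ 448.9 -385.4   88.8   59.6   18.    32.9]
turn [-0.001 -0.     0.003] shift cm [ 0.04 -0.03 10.76] len 10.8
t 23.6 tcp [ 446.7 -381.4  187.6] yaw 18.4 j [ 0.76  0.39 -0.2   1.8   0.09  0.96 -0.73] F [0.9 0.5 0.2] w 85.1 g 0.0
```

View pics/amp_w.png

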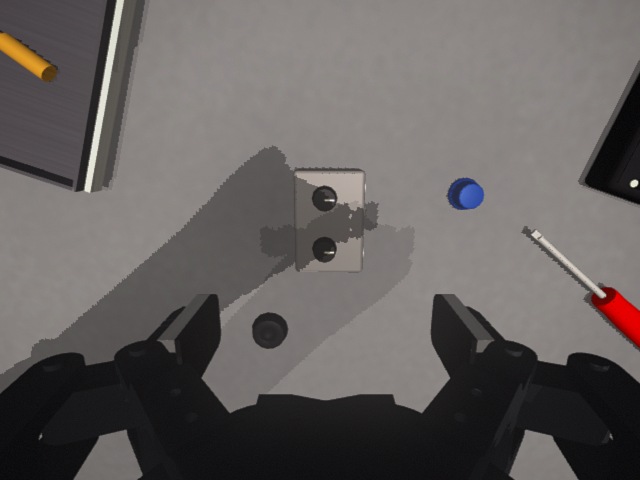

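Amp at (330,220) with two knobs, and the grasp corridor is clear. The knob at (465,194) and the screwdriver at (528,230) lie outside it.

```bash
python3 -m crank '[[[0.1,0.45,3],[0,0,0]],[[0,0,4.5],[0,0,0]],[[0,0,4.5],[0,0,0]],[[0,0,0],[0,0,0]],[[0,0,0],[0,0,0]]]' 8.5 >/dev/null
python3 plan.py 449 -385.4 4 18.1
```

```text
turn [-0.001  0.     0.005] shift cm [-0.07  0.1   6.42] len 6.4
t 24.1 tcp [ 449.3 -384.2   68.2] yaw 18.4 j [ 0.74  0.55 -0.18  1.88  0.14  0.73 -0.77] F [ 0.4 -1.2  0.6] w 84.9 g 0.0
```

```bash
python3 -m crank '[[[-0.1,0.1,4],[0,0,0.005]],[[0,0,2.5],[0,0,0]],[[0,0,0],[0,0,0]],[[0,0,0],[0,0,0]],[[0,0,0],[0,0,0]]]' 
python3 plan.py 449 -385.4 4 18.1
python3 -m crank '[[[0,0,0],[0,0,0]],[[0,0,0],[0,0,0]],[[0,0,0],[0,0,0]],[[0,0,0],[0,0,0]],[[0,0,0],[0,0,0]]]' 5 40
python3 plan.py 449 -385.4 4 18.1
```

```text
clock: 24.6
tcp_pos: [0.4497, -0.388, 0.0057]
orientation: [3.1, 0.49, 0.005]
contact_force: [0.0, -0.5, -0.3]
grip_width: 0.0855
gripper_force: 0.0
turn [ 0.004 -0.003 -0.003] shift cm [ 0.01 -0.27  0.17] len 0.3
t 24.6 tcp [ 449.7 -388.     5.7] yaw 17.9 j [ 0.73  0.64 -0.16  1.9   0.17  0.61 -0.8 ] F [ 0.  -0.5 -0.3] w 85.5 g 0.0
clock: 25.1
tcp_pos: [0.4484, -0.3873, 0.0044]
orientation: [3.102, 0.489, 0.002]
contact_force: [-1.8, 2.2, 8.8]
grip_width: 0.0592
gripper_force: 43.1
turn [ 0.001 -0.001 -0.003] shift cm [ 0.11 -0.16  0.04] len 0.2
t 25.1 tcp [ 448.4 -387.3    4.4] yaw 17.9 j [ 0.73  0.64 -0.16  1.9   0.17  0.61 -0.8 ] F [-1.8  2.2  8.8] w 59.2 g 43.1
```

```bash
python3 -m crank '[[[0,0,-4],[0,0,0]],[[0,0,-4.5],[0,0,0]],[[0,0,-4.5],[0,0,0]],[[0,0,-4.5],[0,0,0]],[[0,0,0],[0,0,-0.138]]]' >/dev/null
python3 -m crank '[[[0,0,0],[0,0,-0.138]],[[0,0,0],[0,0,-0.138]],[[0,0,0],[0,0,-0.138]],[[0,0,0],[0,0,-0.138]],[[0,0,0],[0,0,-0.138]]]' >/dev/null
python3 -m crank '[[[0,0,0],[0,0,-0.138]],[[0,0,0],[0,0,-0.138]],[[0,0,0],[0,0,-0.138]],[[0,0,0],[0,0,0]],[[0,0,0],[0,0,0]]]'
python3 plan.py 629.5 160 180 89
```

```text
clock: 26.6
tcp_pos: [0.4473, -0.3869, 0.1778]
orientation: [-2.243, -2.199, 0.0]
contact_force: [-0.3, -0.0, -3.4]
grip_width: 0.0591
gripper_force: 46.7
turn [-0.    -0.    -0.003] shift cm [55.   17.26 -0.22] len 57.6
t 26.6 tcp [ 447.3 -386.9  177.8] yaw 88.9 j [ 0.97  0.44 -0.46  1.79  0.23  0.97  0.39] F [-0.3 -0.  -3.4] w 59.1 g 46.7
```

```bash
python3 -m crank '[[[4.6,1.44,0],[0,0,0]],[[4.6,1.44,0],[0,0,0]],[[4.6,1.44,0],[0,0,0]],[[4.6,1.44,0],[0,0,0]],[[4.6,1.44,0],[0,0,0]]]' >/dev/null
python3 -m crank '[[[4.6,1.44,0],[0,0,0]],[[4.6,1.44,0],[0,0,0]],[[4.6,1.44,0],[0,0,0]],[[4.6,1.44,0],[0,0,0]],[[4.6,1.44,0],[0,0,0]]]' >/dev/null
python3 -m crank '[[[4.6,1.44,0],[0,0,0]],[[4.4,1.44,0],[0,0,0]],[[0,0,0],[0,0,0]],[[0,0,0],[0,0,0]],[[0,0,0],[0,0,0]]]' >/dev/null
python3 plan.py 629.5 160 68.5 89
cat > held.py <<'E'
from h import *
import sys
n,off,h=sys.argv[1],float(sys.argv[2]),float(sys.argv[3])
o=monitor.get_obs(); p,d=optics.grab_frame("wrist"); M=model("wrist",o); P=cloud(M,d)*1000
cv2.imwrite(f"pics/{n}.png",p[:,:,::-1])
t=o["tcp_pos"]*1000; R=Ro.from_rotvec(o["orientation"]); T=R.inv().apply((P-t).reshape(-1,3)).reshape(P.shape)
zt=off-h   # tool z of the top face
m=(d>0)&(abs(T[...,2]-zt)<5)&(abs(T[...,1])<20)&(abs(T[...,0])<70)
q=T[m]; print("held along tool x",len(q),np.percentile(q[:,0],[.5,99.5]).round(1))
m=(d>0)&(abs(P[...,2]-64)<5); Q=P[m]
for y in (100,140,180,220):
    q=Q[(abs(Q[:,1]-y)<4)&(Q[:,0]>550)&(Q[:,0]<705)]; print("y",y,len(q),np.percentile(q[:,0],[.5,99.5]).round(1) if len(q)>5 else "")
for x in (585,600,630,660,675):
    q=Q[(abs(Q[:,0]-x)<4)&(Q[:,1]>60)&(Q[:,1]<250)]; print("x",x,len(q),np.percentile(q[:,1],[.5,99.5]).round(1) if len(q)>5 else "")
E
python3 held.py amp_held 4.4 32
```

```text
turn [-0.001  0.002 -0.001] shift cm [ 0.14  0.03 10.9 ] len 10.9
t 28.1 tcp [629.1 158.6 177.5] yaw 88.9 j [ 0.07  0.55 -0.58  1.64  0.34  1.05 -0.63] F [ 0.   0.2 -2.4] w 59.0 g 46.7
held along tool x 16938 [-25.1  45.5]
y 100 0 
y 140 0 
y 180 28 [685.2 690.4]
y 220 1999 [572.4 690.7]
x 585 759 [189.7 235.4]
x 600 754 [189.5 235.2]
x 630 757 [188.9 234.6]
x 660 760 [188.3 234.7]
x 675 767 [188.1 234.4]
```

View pics/amp_held.png

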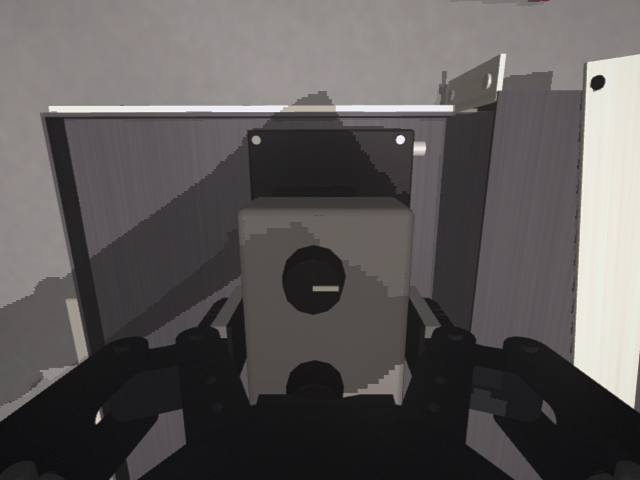

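The held amp is square and centred in the grip (+0.5 mm), above the receiver. Lowering.

```bash
python3 -m crank '[[[0.1,0.1,3],[0,0,0]],[[0,0,4],[0,0,0]],[[0,0,2.5],[0,0,0]],[[0,0,0],[0,0,0]],[[0,0,0],[0,0,0]]]' >/dev/null
python3 plan.py 630 159.5 69 89
```

```text
turn [ 0.     0.    -0.001] shift cm [-0.05 -0.07  1.44] len 1.4
t 28.65 tcp [630.7 160.   83.4] yaw 89.0 j [ 0.03  0.66 -0.54  1.7   0.41  0.9  -0.69] F [ 0.5 -0.5 -2.9] w 59.2 g 46.5
```

```bash
python3 -m crank '[[[-0.05,-0.05,0.8],[0,0,0]],[[0,0,0.4],[0,0,0]],[[0,0,0],[0,0,0]],[[0,0,0],[0,0,0]]]' 
python3 -m crank '[[[0,0,0.15],[0,0,0]],[[0,0,0],[0,0,0]],[[0,0,0],[0,0,0]]]'
python3 -m crank '[[[0,0,0.15],[0,0,0]],[[0,0,0],[0,0,0]],[[0,0,0],[0,0,0]]]'
```

```text
clock: 29.05
tcp_pos: [0.63, 0.1607, 0.0713]
orientation: [2.239, 2.203, 0.001]
contact_force: [-0.5, -0.1, -3.0]
grip_width: 0.0594
gripper_force: 46.7
clock: 29.35
tcp_pos: [0.6298, 0.1607, 0.0694]
orientation: [2.239, 2.204, 0.0]
contact_force: [-0.0, -0.7, -3.5]
grip_width: 0.0596
gripper_force: 46.7
clock: 29.65
tcp_pos: [0.6301, 0.1608, 0.0686]
orientation: [2.239, 2.203, 0.001]
contact_force: [-2.8, -1.3, 3.8]
grip_width: 0.0591
gripper_force: 47.6
```

```bash
python3 -m crank '[[[0,0,-0.3],[0,0,0]],[[-0.12,0,0],[0,0,0]],[[0,0,0.32],[0,0,0]],[[0,0,0],[0,0,0]],[[0,0,0],[0,0,0]]]' 
python3 -m crank '[[[0,0,0],[0,0,0]],[[0,0,0],[0,0,0]],[[0,0,0],[0,0,0]],[[0,0,0],[0,0,0]]]' 8.5 
python3 -m crank '[[[0,0,-3],[0,0,0]],[[0,0,-4.5],[0,0,0]],[[0,0,-4.5],[0,0,0]],[[0,-4,0],[0,0,0]],[[0,-4,0],[0,0,0]]]' >/dev/null
python3 -m crank '[[[-5,0,0],[0,0,0]],[[-3,0,0],[0,0,0]],[[0,0,0],[0,0,0]],[[0,0,0],[0,0,0]]]'
cat > chk3.py <<'E'
from h import *
o=monitor.get_obs(); p,d=optics.grab_frame("wrist"); M=model("wrist",o); P=cloud(M,d)*1000
cv2.imwrite("pics/amp_placed.png",p[:,:,::-1])
print("amp",rect(M,d,proj(M,[.63,.16,.096])[0],.096,tol=.005,win=150))
def seg(z,ax,at,lo,hi,nm):
    q=P[(d>0)&(abs(P[...,2]-z)<5)&(abs(P[...,1-ax]-at)<4)&(P[...,ax]>lo)&(P[...,ax]<hi)][:,ax]
    print(nm,at,np.percentile(q,[.5,99.5]).round(1) if len(q)>5 else None)
for x in (580,590): seg(64,1,x,60,260,"recv y")
for y in (95,105,215,225): seg(64,0,y,540,710,"recv x")
for x in (610,630,650): seg(96,1,x,90,230,"amp y")
for y in (125,160,195): seg(96,0,y,580,680,"amp x")
E
python3 chk3.py
```

```text
clock: 30.15
tcp_pos: [0.6302, 0.1593, 0.0685]
orientation: [2.239, 2.202, 0.001]
contact_force: [-2.6, -1.9, 6.1]
grip_width: 0.0591
gripper_force: 48.0
clock: 30.55
tcp_pos: [0.6298, 0.1595, 0.0676]
orientation: [-2.239, -2.203, -0.0]
contact_force: [-1.4, 0.2, -1.0]
grip_width: 0.0846
gripper_force: 0.0
clock: 31.45
tcp_pos: [0.5486, 0.0802, 0.1878]
orientation: [2.241, 2.202, 0.0]
contact_force: [0.0, 0.4, -0.2]
grip_width: 0.0848
gripper_force: 0.0
amp [629.  159.6  88.4  60.3  89.   96.9]
recv y 580 [ 87.3 234.9]
recv y 590 [ 87.  234.9]
recv x 95 [569.8 688.4]
recv x 105 [570.  688.3]
recv x 215 [571.8 690.4]
recv x 225 [572.  690.3]
amp y 610 [115.9 204. ]
amp y 630 [115.4 203.9]
amp y 650 [115.1 203.2]
amp x 125 [599.3 658. ]
amp x 160 [599.8 658.6]
amp x 195 [600.5 659.4]
```

View pics/amp_placed.png

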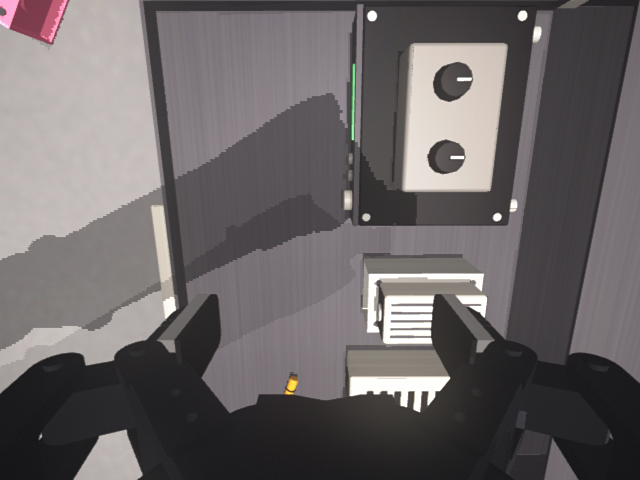

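The amp is centred on the receiver (629.2, 159.6 against about 630, 160.4), square and right way up. Next is the belt pack.

```bash
python3 -m crank '[[[0,0,0],[0,0,-0.14]],[[0,0,0],[0,0,-0.14]],[[0,0,0],[0,0,-0.14]],[[0,0,0],[0,0,-0.14]],[[0,0,0],[0,0,-0.14]]]' >/dev/null
python3 -m crank '[[[0,0,0],[0,0,-0.14]],[[0,0,0],[0,0,-0.14]],[[0,0,0],[0,0,-0.14]],[[0,0,0],[0,0,-0.14]],[[0,0,0],[0,0,-0.14]]]' >/dev/null
python3 -m crank '[[[0,0,0],[0,0,-0.14]],[[0,0,0],[0,0,-0.12]],[[0,0,0],[0,0,0]],[[0,0,0],[0,0,0]]]' >/dev/null
python3 plan.py 434 386 190 184.2
```

```text
turn [ 0.001  0.    -0.002] shift cm [ 9.2  31.15 -0.23] len 32.5
t 32.9 tcp [548.5  82.  187.7] yaw -175.9 j [ 0.49  0.5  -0.98  1.84  0.48  1.05  0.96] F [-0.1 -0.8  0.9] w 84.9 g 0.0
```

```bash
python3 -m crank '[[[1.3,4.45,0],[0,0,0]],[[1.3,4.45,0],[0,0,0]],[[1.3,4.45,0],[0,0,0]],[[1.3,4.45,0],[0,0,0]],[[1.3,4.45,0],[0,0,0]]]' >/dev/null
python3 -m crank '[[[1.3,4.45,0],[0,0,0]],[[1.4,4.45,0],[0,0,0]],[[0,0,0],[0,0,0]],[[0,0,0],[0,0,0]]]' >/dev/null
python3 look.py belt_w 34 434 386 150
python3 plan.py 434 386 80 184.2
```

```text
seed [325. 227.]
[433.9 387.1  82.8  54.9   5.9  35. ]
turn [-0.001  0.    -0.001] shift cm [-0.02  0.12 10.75] len 10.8
t 33.85 tcp [433.9 384.8 187.5] yaw -175.8 j [-0.11  0.55 -0.97  1.78  0.51  1.09  0.38] F [ 0.7 -0.1  0.9] w 85.3 g 0.0
```

View pics/belt_w.png

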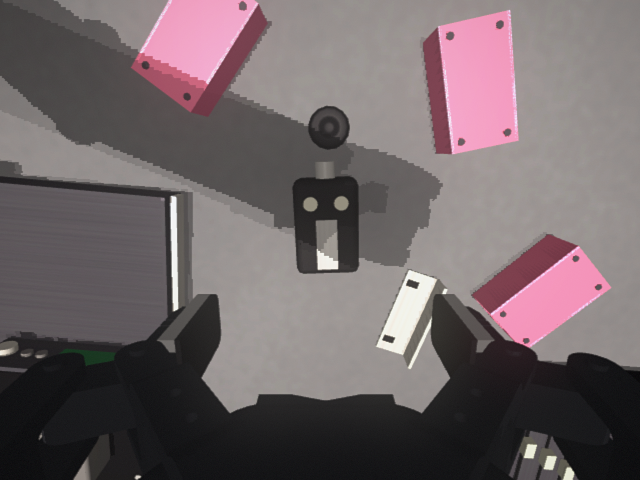

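Belt pack at (327,225) with its connector at (325,170) facing the robot. The rack ear at (410,315) is clear of the fingers.

```bash
python3 -m crank '[[[0,0.22,3],[0,0,-0.023]],[[0,0,4.5],[0,0,0]],[[0,0,4.5],[0,0,0]],[[0,0,0],[0,0,0]],[[0,0,0],[0,0,0]]]' 7.6 >/dev/null
python3 plan.py 434 387 4 185.5
```

```text
turn [-0.001 -0.001 -0.002] shift cm [0.04 0.12 6.41] len 6.4
t 34.35 tcp [434.5 385.9  68.1] yaw -174.6 j [-0.2   0.69 -0.87  1.87  0.67  0.9   0.27] F [0.3 1.5 0.5] w 76.1 g 0.0
```

```bash
python3 -m crank '[[[0,0,4],[0,0,0]],[[0,0,2.3],[0,0,0]],[[0,0,0],[0,0,0]],[[0,0,0],[0,0,0]],[[0,0,0],[0,0,0]]]' 
python3 -m crank '[[[0,0,0],[0,0,0]],[[0,0,0],[0,0,0]],[[0,0,0],[0,0,0]],[[0,0,0],[0,0,0]],[[0,0,0],[0,0,0]]]' 4.5 40
python3 plan.py 434 387 4 185.5
```

```text
clock: 34.85
tcp_pos: [0.4352, 0.3883, 0.0074]
orientation: [-0.15, 3.135, 0.004]
contact_force: [-0.3, -0.5, 1.0]
grip_width: 0.0761
gripper_force: 0.0
clock: 35.35
tcp_pos: [0.4347, 0.3877, 0.0065]
orientation: [-0.151, 3.136, 0.002]
contact_force: [-0.6, -2.0, 7.8]
grip_width: 0.0553
gripper_force: 42.0
turn [0.001 0.002 0.   ] shift cm [ 0.07 -0.06  0.25] len 0.3
t 35.35 tcp [434.7 387.7   6.5] yaw -174.5 j [-0.25  0.77 -0.8   1.89  0.76  0.81  0.21] F [-0.6 -2.   7.8] w 55.3 g 42.0
```

```bash
python3 -m crank '[[[0,0,-4],[0,0,0]],[[0,0,-4.5],[0,0,0]],[[0,0,-4.5],[0,0,0]],[[0,0,0],[0,0,0.14]],[[0,0,0],[0,0,0.14]]]' >/dev/null
python3 -m crank '[[[0,0,0],[0,0,0.14]],[[0,0,0],[0,0,0.14]],[[0,0,0],[0,0,0.14]],[[0,0,0],[0,0,0.14]],[[0,0,0],[0,0,0.14]]]' >/dev/null
python3 -m crank '[[[0,0,0],[0,0,0.14]],[[0,0,0],[0,0,0.14]],[[0,0,0],[0,0,0.14]],[[0,0,0],[0,0,0.14]],[[0,0,0],[0,0,0.144]]]' >/dev/null
python3 -m crank '[[[0,0,0],[0,0,0]],[[0,0,0],[0,0,0]]]'
python3 plan.py 490.5 162.7 140 89
```

```text
clock: 37.05
tcp_pos: [0.4337, 0.387, 0.135]
orientation: [2.235, 2.207, 0.0]
contact_force: [-1.2, 0.4, -2.4]
grip_width: 0.0553
gripper_force: 44.5
turn [ 0.    -0.     0.005] shift cm [-22.33   6.08  -0.5 ] len 23.1
t 37.05 tcp [433.7 387.  135. ] yaw 89.3 j [-0.41  0.49 -0.55  1.84  0.32  0.9  -1.13] F [-1.2  0.4 -2.4] w 55.3 g 44.5
```

```bash
python3 -m crank '[[[-4.47,1.22,0],[0,0,0.005]],[[-4.47,1.22,0],[0,0,0]],[[-4.47,1.22,0],[0,0,0]],[[-4.47,1.22,0],[0,0,0]],[[-4.47,1.22,0],[0,0,0]]]' >/dev/null
python3 -m crank '[[[0,0,0],[0,0,0]],[[0,0,0],[0,0,0]],[[0,0,0],[0,0,0]]]' >/dev/null
python3 plan.py 490.5 162.7 27 89; python3 held.py belt_held 6.5 34
```

```text
turn [ 0.    -0.001 -0.002] shift cm [-0.07  0.06 10.79] len 10.8
t 37.85 tcp [489.9 163.4 134.9] yaw 88.9 j [-0.    0.39 -0.53  1.99  0.26  0.83 -0.7 ] F [ 0.5  0.5 -0.2] w 55.3 g 44.5
held along tool x 19977 [-25.7  40.9]
y 100 305 [584.4 689.1]
y 140 627 [570.1 689.1]
y 180 699 [570.8 601.5]
y 220 2506 [571.6 674.4]
x 585 2665 [100.7 234.9]
x 600 2352 [ 97.2 235. ]
x 630 737 [204.6 235.1]
x 660 898 [ 86.1 234.5]
x 675 577 [ 85.7 234.3]
```

```bash
python3 -m crank '[[[-0.05,0.05,3],[0,0,0]],[[0,0,4],[0,0,0]],[[0,0,2.7],[0,0,0]],[[0,0,0],[0,0,0]],[[0,0,0],[0,0,0]]]' >/dev/null
python3 -m crank '[[[0,0,0.7],[0,0,0]],[[0,0,0],[0,0,0]],[[0,0,0],[0,0,0]]]' 
python3 plan.py 490.5 162.7 26.5 89
```

```text
clock: 38.7
tcp_pos: [0.4912, 0.1619, 0.0315]
orientation: [2.245, 2.196, 0.002]
contact_force: [-0.7, -0.8, -1.3]
grip_width: 0.0553
gripper_force: 44.4
turn [ 0.001 -0.    -0.005] shift cm [ 0.08 -0.07  0.5 ] len 0.5
t 38.7 tcp [491.2 161.9  31.5] yaw 88.7 j [-0.08  0.55 -0.45  2.05  0.4   0.62 -0.82] F [-0.7 -0.8 -1.3] w 55.3 g 44.4
```

```bash
python3 -m crank '[[[0.1,0,0.25],[0,0,-0.005]],[[0,0,0.15],[0,0,0]],[[0,0,0],[0,0,0]],[[0,0,0],[0,0,0]]]'
python3 -m crank '[[[0,0,0.15],[0,0,0]],[[0,0,0],[0,0,0]],[[0,0,0],[0,0,0]]]' 
python3 -m crank '[[[0,0,0.05],[0,0,0]],[[0,0,0],[0,0,0]],[[0,0,0],[0,0,0]]]' 
```

```text
clock: 39.1
tcp_pos: [0.4906, 0.1626, 0.0267]
orientation: [-2.24, -2.202, 0.0]
contact_force: [-0.1, 0.0, -1.2]
grip_width: 0.055
gripper_force: 44.4
clock: 39.4
tcp_pos: [0.4908, 0.1627, 0.0264]
orientation: [2.24, 2.202, -0.0]
contact_force: [-4.0, -2.1, 13.4]
grip_width: 0.0556
gripper_force: 46.2
clock: 39.7
tcp_pos: [0.4907, 0.1627, 0.0264]
orientation: [2.239, 2.201, -0.0]
contact_force: [-5.6, -2.7, 19.9]
grip_width: 0.0554
gripper_force: 47.0
```

```bash
python3 -m crank '[[[0,0,-0.12],[0,0,0]],[[0,0,0],[0,0,0]]]' 
python3 -m crank '[[[0,0,0],[0,0,0]],[[0,0,0],[0,0,0]],[[0,0,0],[0,0,0]],[[0,0,0],[0,0,0]]]' 8.5 >/dev/null
python3 -m crank '[[[0,0,-3],[0,0,0]],[[0,0,-4.5],[0,0,0]],[[0,0,-4.5],[0,0,0]],[[0,0,-4.5],[0,0,0]],[[-5,0,0],[0,0,0]]]' >/dev/null
python3 -m crank '[[[-5,0,0],[0,0,0]],[[0,0,0],[0,0,0]],[[0,0,0],[0,0,0]],[[0,0,0],[0,0,0]]]'
python3 - <<'E'
from h import *
o=monitor.get_obs(); p,d=optics.grab_frame("wrist"); M=model("wrist",o); P=cloud(M,d)*1000
cv2.imwrite("pics/final_w.png",p[:,:,::-1])
print("belt",rect(M,d,proj(M,[.4905,.1627,.054])[0],.054,tol=.005,win=120))
print("amp",rect(M,d,proj(M,[.63,.16,.096])[0],.096,tol=.005,win=150))
for x in (580,590):
    q=P[(d>0)&(abs(P[...,2]-64)<5)&(abs(P[...,0]-x)<4)&(P[...,1]>60)&(P[...,1]<260)][:,1]; print(x,np.percentile(q,[.5,99.5]).round(1) if len(q)>5 else None)
E
```

```text
clock: 39.9
tcp_pos: [0.4909, 0.1628, 0.0264]
orientation: [2.24, 2.202, 0.001]
contact_force: [-3.4, -1.2, 8.0]
grip_width: 0.0553
gripper_force: 45.6
clock: 41.2
tcp_pos: [0.4889, 0.0637, 0.1909]
orientation: [-2.239, -2.203, -0.001]
contact_force: [-0.1, 1.4, 0.4]
grip_width: 0.0853
gripper_force: 0.0
belt [490.6 161.2  82.   54.9  89.4  54.9]
amp [628.4 159.3  89.   61.7  89.1  96.9]
580 [ 87.  221.5]
590 [ 86.9 221.4]
```

View pics/final_w.png

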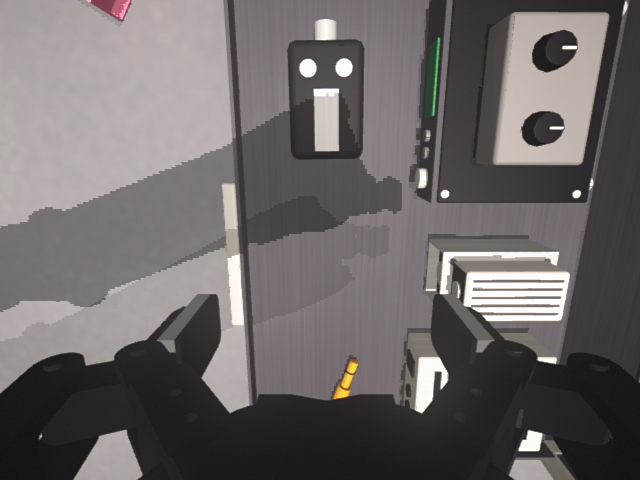

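Final view: the belt pack at (326,98) lies square in front of the receiver with its buttons up, the stack and amp are in place, and the gripper is clear. Handing in.

```bash
python3 -c "
from bench import r
print(r.hand_in())"
```

```text
the job is handed in; nothing more can be done
None
```

I set up the drawer as asked and handed it in at about 41 s: every part measured within about 1.5 mm of its target and square, and the rack ear, plug and knob were not touched.

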